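# Third hand at the dosing pump

## Robot

A 7-joint arm with a two-finger parallel gripper is mounted at the origin on a cart in front of the work surface, level with it; the furniture and walls round the work are solid. World frame = base frame: x ahead of the robot, y to its left, z up, the work surface at z = 0. Lengths are in m, angles in rad, forces in N, time in s.
With the tool pointing down it reaches from about 0.425 to 0.875 m from the base axis. Payload 4.7 kg.
Tool frame: the origin (TCP) lies midway between the tips of the shut fingers; the grasp point (between the pads) lies 19 mm behind it; z points along the fingers, x is the direction in which the jaws open and shut, and the axes are right-handed (so a half turn about z gives the same grasp; the last joint's range is limited). The gripper opens to 87 mm and grips with 3 to 60 N. Pads are 19 mm wide; open, the fingers measure 117 mm over their backs; the gripper's body (75 mm by 190 mm) begins 51 mm behind the grasp point.
Start: joints at [-1.203, 0.321, -0.07, 1.45, 0.023, 1.371, -0.057], TCP at [0.225, 0.61, 0.187] pointing down, gripper open.
Joint ranges: [-2.86, 2.86], [-0.3, 2.09], [-1.38, 1.24], [0.06, 2.45], [-1.56, 4.7], [0.09, 2.05], [-2.69, 2.69]. Speed limits (rad/s): [2.57, 2.57, 3.14, 3.14, 3.14, 3.14, 3.14].

## Interface

Orientations are given as a rotation vector (axis times angle).
In Python, from bench import get_state, eyes, ticket gives the robot as it stands.
- The arm moves only by the tool carry_out, never from a script. Its argument "motion" is a list of rows, each a list of 2 entries, a list of its own where there are three numbers: the shift along the world's x, y, z in m, then the turn about the world's z in rad. A call has 1 to 20 rows; each row is the pose to reach, as a shift and turn from the pose commanded when the call began; what a row does not reach only later rows make up. A row lasts 1/10 s, in which the tool goes at most 50 mm and 8.59 degrees, less where a joint would pass 70% of its speed; a pose out of reach is approached as far as the arm can. A call with a gripper value outside its range is refused whole. "grip" is the gripper command: -1 is fully open, 1 is shut, values between are in proportion, set as the call begins (left out, the last holds). The fingers move at their own pace and stop on an object; "squeeze" is the grip in N (left out, the last holds). Time passes only in rows, so rows that repeat a pose let the fingers close. It gives the time, the measured TCP pose, the force and the opening at its end, in the units of the state.
- get_state(): the state, without advancing time (a new reading comes with each control period).
- eyes.get_image(name): name is "side" or "top"; returns a dict with "pixels" (384x512x3 uint8, blue, green, red), "mtx" (3x3 intrinsics, pixels), "extrinsics" (4x4, takes a point from camera to world coordinates). Camera axes: x right, y down, z forward; pixel columns grow to the right and rows downward; lengths in m; the calibration is good to about 2 mm. A picture is of the moment at which its call begins. There is no depth.
- ticket.close_job(): hands the job in, once; it reports no verdict.
The state is a dict: "time": time; "joint_positions": joint angles; "qd": joint speeds; "joint_torque": joint torques, N m; "position": TCP position; "tool_rot": TCP orientation; "ft_force": force on the tool from outside, world axes, zero at the start; "torque": the same for the moment, N m; "grip_width": opening from 0.0 (shut) to 1.0 (fully open).
Only numpy, scipy, OpenCV 4.12 (cv2) and the standard library are available. Lean on these libraries where they do the work, as an engineer would, in place of code of your own. Each camera call takes 0.05 s, during which the arm holds its last target. There are 200 camera calls.

## Task

Hold the steel pump head in place on the bench dosing pump for a colleague who will put its screws in: stand it flat and square in the pump's saddle with its bore towards the piston, then push it along the saddle onto the sprung piston until its outer face is level with the step in the saddle's side cheeks, which takes a gentle 10 N, and do not ram it home. Finish while still holding it pressed there with that steady push, neither letting go nor easing off, and leave the other things on the bench alone.

Things in the scene. Friction and masses are not known exactly. Their poses are not given: they have to be found in the camera images.
- pump: Bench dosing pump, fixed, upright; its place and yaw differ. Origin on the bench directly under the near face of its flange; x points from the saddle to the drive (roughly away from the robot), z up. The saddle runs from x = -85 mm to the flange at x = 0. Behind the flange a round neck (42 mm), then the white drive housing: x = 70 to 180 mm, 104 mm wide, 135 mm high.
- saddle_step (a point): Middle of the saddle floor (25 mm above the bench, at x = -40 mm in the pump's frame) between the steps of the side cheeks; axes as the pump's. Cheeks: inner faces 43 mm apart, top inner edge chamfered 2.5 mm, outer faces 63 mm apart; 8 mm high above the floor on the robot's side of the step (x < 0 here), 15 mm high beyond it. Open above and at the robot's end.
- flange_face (a point): Centre of the steel flange's near face, on the piston's axis, 53 mm above the bench; axes as the pump's. The flange is rigid, upright, 64 mm wide, 12 mm thick, its top 83 mm above the bench.
- piston: Sprung steel piston, 14 mm in diameter, sticking out of the flange along the pump's x, 53 mm above the bench. Origin at the centre of its free end, 20 mm before the flange (x = -20 mm in the pump's frame) when unloaded; axes as the pump's. Pushed in along +x it yields 1 mm for each 1.6 N from the start, so 10 N is 6 mm; at 12 mm the head's face would hit the flange.
- head: Steel pump head, a loose upright block 34 (x) by 40 (y) by 56 mm high, 0.32 kg. Origin: centre of its underside, z up. The outer (-x) face has a spout 10 mm long and four screw holes; the +x face has the bore; a hose barb 11 mm high on top. Grip across the 40 mm, by the upper half, clear of the cheeks. In place its origin is at x = -23, y = 0, z = 25 mm in the pump's frame, axes alike.
- head_bore (a point): Centre of the bore's mouth on the head's +x face, 17 mm ahead of the head's origin along its x and 28 mm up. The bore is a round hole 19 mm in diameter and 8 mm deep; its floor meets the piston's end. In place this point is 6 mm before the flange face.
- dish: Bystander: shallow round steel dish, 72 mm across, 12 mm high, holding four cap screws. Origin at the centre of its underside. Leave it alone.
- screwdriver: Bystander: small screwdriver lying on the bench, 152 mm long along its y, handle 21 mm thick. Origin at the centre of its underside. Leave it alone.
- beaker: Bystander: small glass beaker, 45 mm across, 57 mm high. Origin at the centre of its underside. Leave it alone.
- caliper: Bystander: digital caliper lying on the bench, 245 mm along its y, 80 mm wide, 19 mm high. Origin at the centre of its underside. Leave it alone.
- pot_2: Bystander: low round cream pot, 67 mm across, 26 mm high. Origin at the centre of its underside. Leave it alone.
- lid_teal: Bystander: round screw lid, 61 mm across, 11 mm high. Origin at the centre of its underside. Leave it alone.
- lid_white_1: Bystander: round white screw lid, 50 mm across, 12 mm high. Origin at the centre of its underside. Leave it alone.
Things that resemble listed ones, but are neither listed nor needed, are in the scene too. What is shaped like the head but red is not meant.

How it is judged:
On the way:
1. the head stands flat and square in the saddle, its bore towards the piston but not yet pressed on it (z of head in the frame of pump between 0.0225 and 0.0275 m and y of head in the frame of pump between -0.003 and 0.003 m and angle between the x axis of head and the x axis of pump, either way round below 0.06 rad and angle between head's own z axis and vertical below 0.05 rad and x of head_bore in the frame of pump above -0.06 m and contact force between head and piston below 4 N), for 0.1 s.
At the end, for the whole second after the job is handed in: Held through the last second, fingers on it, at rest: head on the saddle floor within 2.5 mm, central within 3 mm, square within 0.06 rad, upright within 0.05 rad, outer face within 3.5 mm of the step in the cheeks, pressing the piston with 6 to 14 N (10 N when level) (z of head in the frame of pump between 0.0225 and 0.0275 m and y of head in the frame of pump between -0.003 and 0.003 m and angle between the x axis of head and the x axis of pump, either way round below 0.06 rad and angle between head's own z axis and vertical below 0.05 rad and x of head_bore in the frame of pump between -0.0095 and -0.0025 m and contact force between head and piston between 6 and 14 N and contact force between the fingers and head above 1 N and linear speed of head below 0.01 m/s); the arm keeps its last pose, push and grip.
It fails at once if the head is rammed onto the piston with more than 22 N (contact force between head and piston above 22 N).
It fails at once if another thing on the bench is pushed more than 30 mm (distance of any of dish, screwdriver, beaker, caliper, pot_2, lid_teal, lid_white_1 from where it was at the start of the episode above 0.03 m).
It also fails if it takes over 58 s, if anything falls off the work surface, if the arm or the gripper's body presses on something with over 40 N, if the wrist force passes 120 N, or if a joint passes its speed limit or range.

## Working session

There is one attempt and no reset: what is moved stays moved. The work goes in short steps, Python scripts to look and compute and a tool call to move; the robot and the scene stay as the last step left them, time stands still between calls to the robot, and variables do not carry over. Pictures are saved under pics/ and viewed, about 8 in all and at most 12, crops included, and the job is handed in when it is done.

Besides the shell and the picture viewer there is one more tool, called in YAML: its name, and indented under it one key for each argument. carry_out: Moves the arm, as the interface text tells. Its arguments: {"type":"object","properties":{"motion":{"type":"array","items":{"type":"array"}},"grip":{"type":"number"},"squeeze":{"type":"number"}},"required":["motion"]}

```bash
mkdir -p pics
cat > h.py <<'E'
import numpy as np, cv2
from bench import get_state, eyes, ticket
def ray(im,u,v):
    d=np.linalg.inv(im['mtx'])@np.array([u,v,1.]); T=np.array(im['extrinsics']); return T[:3,3],T[:3,:3]@d
def onz(im,u,v,z):
    o,d=ray(im,u,v); return o+d*(z-o[2])/d[2]
def proj(im,p):
    T=np.linalg.inv(im['extrinsics']); c=T[:3,:3]@np.array(p)+T[:3,3]; q=im['mtx']@c; return q[:2]/q[2]
def tri(a,ua,b,ub):
    (o1,d1),(o2,d2)=ray(a,*ua),ray(b,*ub)
    A=np.c_[d1,-d2]; s=np.linalg.lstsq(A,o2-o1,rcond=None)[0]
    p,q=o1+s[0]*d1,o2+s[1]*d2; return (p+q)/2,np.linalg.norm(p-q)
E
python3 - <<'E'
from h import *
for n in('top','side'):
    im=eyes.get_image(n); im={k:np.array(v) for k,v in im.items()}
    cv2.imwrite(f'pics/{n}0.png',cv2.resize(im['pixels'],(800,600),interpolation=cv2.INTER_CUBIC)); np.savez(f'{n}0.npz',**im); print(n,im['mtx'],im['extrinsics'])
s=get_state();print(s)
E
```

```text
top [[424.36772477   0.         258.27428314]
 [  0.         424.36772477 187.70976841]
 [  0.           0.           1.        ]] [[ 1.09300081e-02 -9.84055600e-01  1.77524956e-01  2.72377997e-01]
 [-9.99939327e-01 -1.09995733e-02  5.92329645e-04 -3.85152610e-02]
 [ 1.36981346e-03 -1.77520660e-01 -9.84116121e-01  1.28568522e+00]
 [ 0.00000000e+00  0.00000000e+00  0.00000000e+00  1.00000000e+00]]
side [[437.69308369   0.         253.2828212 ]
 [  0.         437.69308369 192.6364869 ]
 [  0.           0.           1.        ]] [[-0.16659564 -0.79691596  0.58066415 -0.32516971]
 [-0.98598833  0.13973895 -0.09110456  0.12145285]
 [-0.00853872 -0.5877057  -0.80902973  1.20933604]
 [ 0.          0.          0.          1.        ]]
{'time': 0.1, 'joint_positions': array([-1.20288903,  0.32174525, -0.07008355,  1.45150396,  0.02260732,
        1.37078449, -0.0568564 ]), 'qd': array([ 0.0004172 , -0.00254611,  0.00041499, -0.0022499 , -0.00044314,
        0.0008532 ,  0.00016891]), 'joint_torque': array([ 5.99714190e-05, -4.92570198e+01, -4.05913582e-01, -3.13401389e+01,
       -6.43122476e-02,  3.94118449e-02,  5.97214898e-05]), 'position': array([0.22507536, 0.60922658, 0.18579789]), 'tool_rot': array([ 2.57680252e+00,  1.79534295e+00, -2.04024836e-03]), 'ft_force': array([0.50206488, 0.35546042, 0.41907655]), 'torque': array([0.05344521, 0.06766449, 0.00602963]), 'grip_width': 1.0040617469400683}
```

View pics/top0.png

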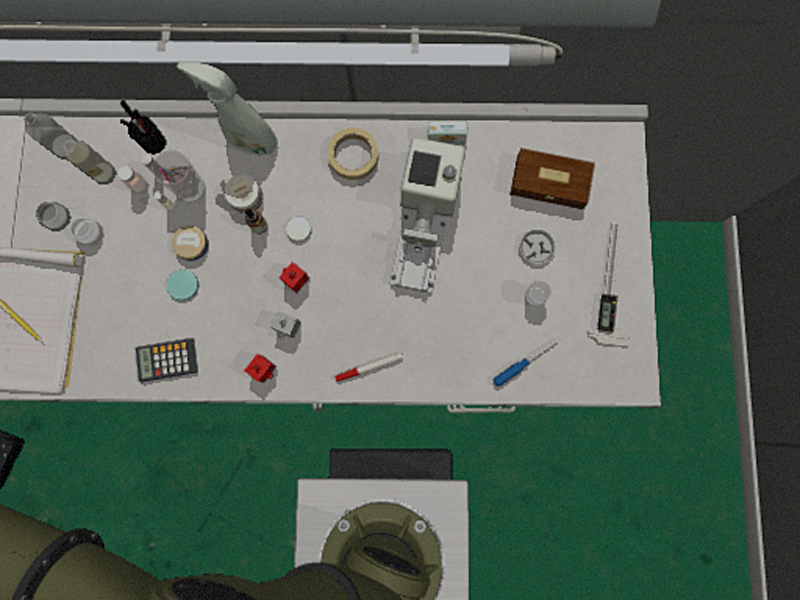

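View pics/side0.png

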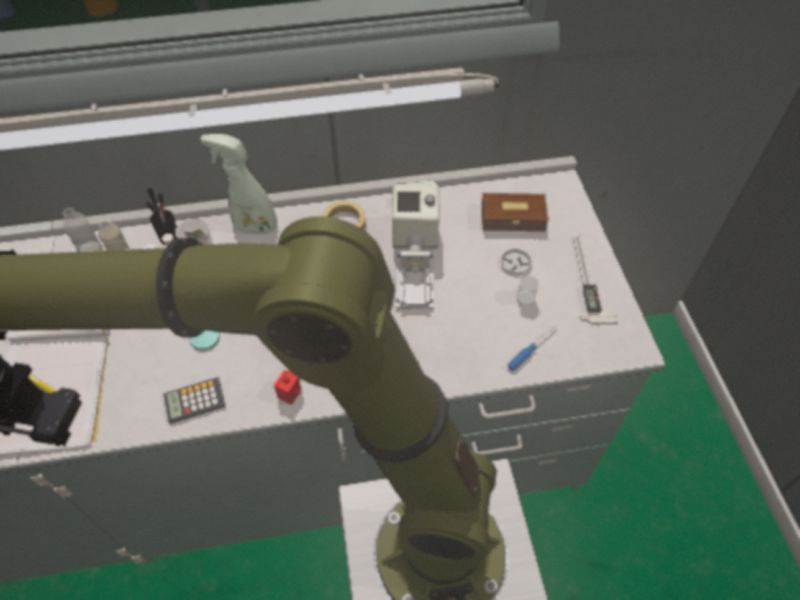

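The top view has three head-shaped blocks: steel grey at (285,325), red at (293,276) and red at (260,368). The grey one fits because the red ones are ruled out. The pump's saddle is around (415,265). I'll confirm both in one enlarged crop.

Run:
```python
from h import *
im=np.load('top0.npz')['pixels']
a=im[186:236,152:212]; b=im[125:195,242:302]
A=cv2.resize(a,None,fx=6.5,fy=6.5,interpolation=cv2.INTER_CUBIC);B=cv2.resize(b,None,fx=6.5,fy=6.5,interpolation=cv2.INTER_CUBIC)
A=cv2.copyMakeBorder(A,0,B.shape[0]-A.shape[0],0,10,cv2.BORDER_CONSTANT)
cv2.imwrite('pics/crop1.png',np.hstack([A,B]));print(np.hstack([A,B]).shape)
```

```text
(455, 790, 3)
```

View pics/crop1.png

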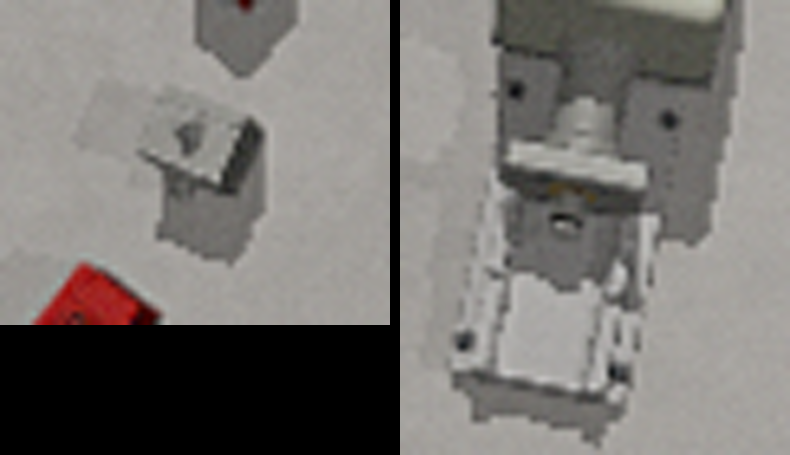

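The crop confirms the steel head, with its top face corners near (140,150), (220,187) and (250,112). The spout shows below its lower-left edge, so the bore faces away from the robot. The pump's flange top edge runs (505,145)–(648,165), and the saddle's open end is near (455,375)–(625,405). Next I'll measure both.

Run:
```python
from h import *
t=dict(np.load('top0.npz'))
def c(x,y,z,ox):
    u0,v0=(152,186) if ox==0 else (242,125)
    return onz(t,u0+(x-ox+.5)/6.5-.5,v0+(y+.5)/6.5-.5,z)
P=[c(140,150,.056,0),c(220,187,.056,0),c(250,112,.056,0)]
print('head',*P); y=P[0]-P[1];x=P[2]-P[1];print(np.linalg.norm(y),np.linalg.norm(x),np.arctan2(x[1],x[0]),np.arctan2(-y[0],y[1]))
print('centre',(P[0]+P[2])/2)
print('barb',c(188,130,.067,0))
for n,a,b,z in [('flange top near',(503,158),(646,185),.083),('saddle endtop',(452,372),(628,405),.033),('floor end',(500,372),(607,388),.025),('cheek L step..end',(497,275),(465,372),.033)]:
    A,B=c(*a,z,400),c(*b,z,400);d=B-A;print(n,A[:2],B[:2],np.linalg.norm(d),'yaw+90?',np.arctan2(d[0],-d[1]))
# housing top by cream mask
im=t['pixels'];g=cv2.cvtColor(im,cv2.COLOR_BGR2HSV)
sub=im[85:140,250:305]
cv2.imwrite('pics/crop2.png',np.hstack([cv2.resize(im[85:140,250:305],None,fx=7,fy=7,interpolation=cv2.INTER_CUBIC),cv2.resize(im[135:190,250:305],None,fx=7,fy=7,interpolation=cv2.INTER_CUBIC)]))
```

```text
head [0.42933372 0.20999623 0.056     ] [0.41305111 0.17340635 0.056     ] [0.44709841 0.161314   0.056     ]
0.04004925746013904 0.03613092197560868 -0.3412672567970241 -0.4186906840142694
centre [0.43821607 0.18565512 0.056     ]
barb [0.43713584 0.18681669 0.067     ]
flange top near [ 0.60481551 -0.03403646] [ 0.59299849 -0.09848177] 0.06551976651109927 yaw+90? -0.18135059390267325
saddle endtop [ 0.51609072 -0.01141292] [ 0.50148255 -0.09288312] 0.08276951030387923 yaw+90? -0.17742148334735144
floor end [ 0.51789735 -0.03358562] [ 0.5108741  -0.08343684] 0.0503435149602212 yaw+90? -0.13996319539086943
cheek L step..end [ 0.56232671 -0.03169213] [ 0.51615805 -0.01742639] 0.048322422408902804 yaw+90? -1.8704820275135616
```

View pics/crop2.png

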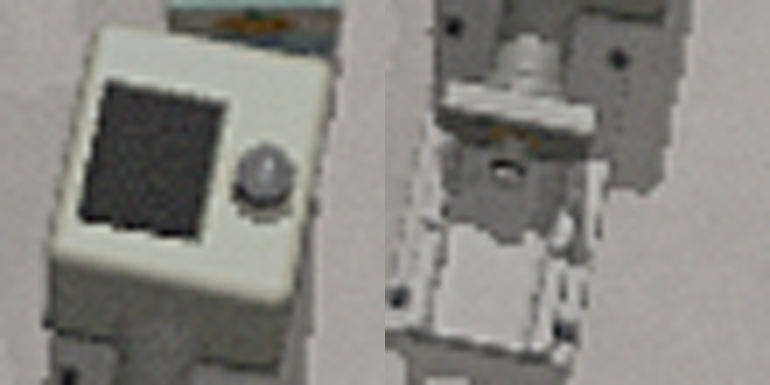

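Run:
```python
from h import *
t=dict(np.load('top0.npz'))
c=lambda x,y,z,v0,ox:onz(t,250+(x-ox+.5)/7-.5,v0+(y+.5)/7-.5,z)
Q=[c(*p,.135,85,0) for p in [(96,24),(331,58),(288,305),(51,250)]]
C=sum(Q)/4;print('housing centre',C[:2])
for i in range(4):
    d=Q[(i+1)%4]-Q[i];print(np.linalg.norm(d),(np.arctan2(d[1],d[0])+np.pi/4)%(np.pi/2)-np.pi/4)
F=(c(442,104,.083,135,385)+c(592,132,.083,135,385))/2
d=C-F;print('flange',F[:2],np.hypot(*d[:2]),np.arctan2(d[1],d[0]))
# inner floor edges (dark gap lines) of saddle
for n,a,b in[('floorL',(436,330),(446,240)),('floorR',(530,345),(550,250))]:
    A,B=c(*a,.025,135,385),c(*b,.025,135,385);d=B-A;print(n,A[:2],B[:2],np.arctan2(d[1],d[0]))
print('piston end',c(508,170,.055,135,385)[:2])
```

```text
housing centre [ 0.71396812 -0.08849323]
0.09748978460124297 -0.14086822641930596
0.10734709286705493 -0.16770654092179038
0.09850280347687454 -0.22674891846985368
0.09892236723025734 -0.1765670073456056
flange [ 0.59749667 -0.06628636] 0.11856958023959588 -0.18840236155435242
floorL [ 0.51818177 -0.0332664 ] [ 0.55808605 -0.03715408] -0.09711862352547335
floorR [ 0.51203598 -0.0739445 ] [ 0.55414363 -0.08238581] -0.19784726462675856
piston end [ 0.58214411 -0.06327648]
```

carry_out:
  motion:
    - [[0.02,-0.04,0],0]
    - [[0.04,-0.08,0],0]
    - [[0.06,-0.12,0],0]
    - [[0.08,-0.16,0],0]
    - [[0.1,-0.2,0],0]
    - [[0.12,-0.24,0],0]
    - [[0.14,-0.28,0],0]
    - [[0.16,-0.32,0],0]
    - [[0.18,-0.36,0],-0.02]
    - [[0.2,-0.4,0],-0.04]
    - [[0.213,-0.423,0],-0.04]
    - [[0.213,-0.423,0],-0.04]
    - [[0.213,-0.423,0],-0.04]
  grip: -1
  squeeze: 40

```text
time: 1.4
position: [0.438, 0.1866, 0.1865]
tool_rot: [-2.614, -1.742, 0.0]
ft_force: [-0.0, -0.0, -0.5]
grip_width: 0.999
```

Run:
```python
from h import *
s=get_state();print(s['position'],s['tool_rot'],s['ft_force'])
im={k:np.array(v) for k,v in eyes.get_image('side').items()};np.savez('side1.npz',**im)
a=proj(im,(.438,.186,.03)).astype(int);b=proj(im,(.55,-.06,.04)).astype(int);print(a,b)
f=lambda p,r:cv2.resize(im['pixels'][p[1]-r:p[1]+r,p[0]-r:p[0]+r],(396,396),interpolation=cv2.INTER_CUBIC)
cv2.imwrite('pics/side1.png',np.hstack([f(a,40),f(b,33)]))
```

```text
[0.43798781 0.18663443 0.18652802] [-2.61356640e+00 -1.74190254e+00  4.82674801e-04] [-0.0156703  -0.03663622 -0.46975215]
[196 222] [266 182]
```

View pics/side1.png

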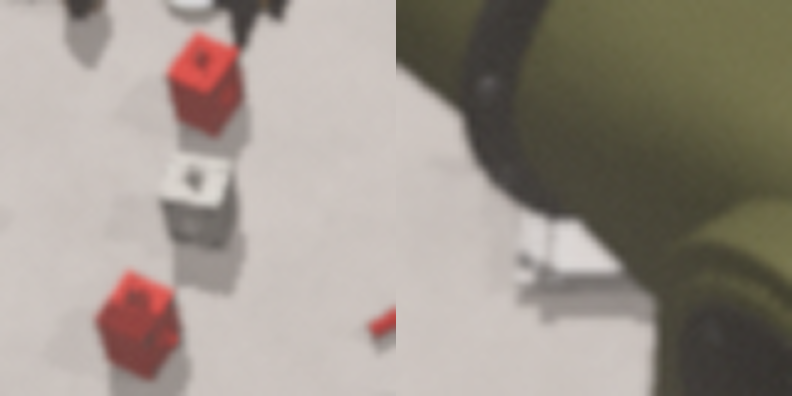

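The side crop shows the steel head between the two red ones. Its top corners are near (168,150), (234,157), (225,207) and (160,195), and the spout is on the robot-facing side at (190,228).

Run:
```python
from h import *
t=dict(np.load('side1.npz'))
c=lambda x,y,z:onz(t,156+(x+.5)*80/396-.5,182+(y+.5)*80/396-.5,z)
Q=[c(*p,.056) for p in[(170,150),(235,156),(226,207),(160,195)]]
print(*[q[:2] for q in Q],sum(Q)[:2]/4)
for i in range(4):
    d=Q[(i+1)%4]-Q[i];print(np.linalg.norm(d),(np.arctan2(d[1],d[0])+np.pi/4)%(np.pi/2)-np.pi/4)
print(c(195,177,.064))
b=c(163,238,0),c(222,250,0);d=b[0]-b[1];print(b,np.linalg.norm(d),np.arctan2(-d[0],d[1]))
```

```text
[0.46297097 0.20131786] [0.45124883 0.16084059] [0.41410173 0.17022907] [0.4301126  0.21033194] [0.43960853 0.18567986]
0.04214046300291508 -0.28188676244415634
0.03831514144530186 -0.24755399550862833
0.04318087305750132 -0.37985521248866805
0.03407236982610404 -0.2677442829877472
[0.43445576 0.18694259 0.064     ]
(array([0.43337082, 0.21536435, 0.        ]), array([0.41772643, 0.17835773, 0.        ])) 0.04017756648277229 -0.39995980388688496
```

carry_out:
  motion:
    - [[0,0,-0.04],0.03]
    - [[0,0,-0.08],0.03]
    - [[0,0,-0.11],0.03]
    - [[0,0,-0.14],0.03]
    - [[0,0,-0.155],0.03]
    - [[0,0,-0.16],0.03]
    - [[0,0,-0.16],0.03]

```text
time: 2.15
position: [0.4373, 0.1877, 0.0263]
tool_rot: [-2.585, -1.786, 0.002]
ft_force: [-0.0, 0.7, 0.3]
grip_width: 1.001
```

carry_out:
  motion:
    - [[0,0,0],0]
    - [[0,0,0],0]
    - [[0,0,0],0]
    - [[0,0,0],0]
    - [[0,0,0],0]
    - [[0,0,0],0]
    - [[0,0,0],0]
    - [[0,0,0],0]
    - [[0,0,0],0]
    - [[0,0,0],0]
  grip: 1
  squeeze: 40

```text
time: 3.15
position: [0.4382, 0.1867, 0.0267]
tool_rot: [-2.587, -1.783, 0.0]
ft_force: [-0.6, -0.1, -0.2]
grip_width: 0.174
```

carry_out:
  motion:
    - [[0,0,0],0]
    - [[0,0,0],0]
    - [[0,0,0],0]

```text
time: 3.45
position: [0.4384, 0.1871, 0.0269]
tool_rot: [-2.586, -1.783, -0.001]
ft_force: [-0.0, 1.2, 0.4]
grip_width: 0.073
```

Run:
```python
from h import *
out=[]
for n in('top','side'):
    im={k:np.array(v) for k,v in eyes.get_image(n).items()}
    a=proj(im,(.438,.186,.05)).astype(int);print(n,a);r=35
    out.append(cv2.resize(im['pixels'][a[1]-r:a[1]+r,a[0]-r:a[0]+r],(396,396),interpolation=cv2.INTER_CUBIC))
cv2.imwrite('pics/g1.png',np.hstack(out))
```

```text
top [181 206]
side [195 218]
```

View pics/g1.png

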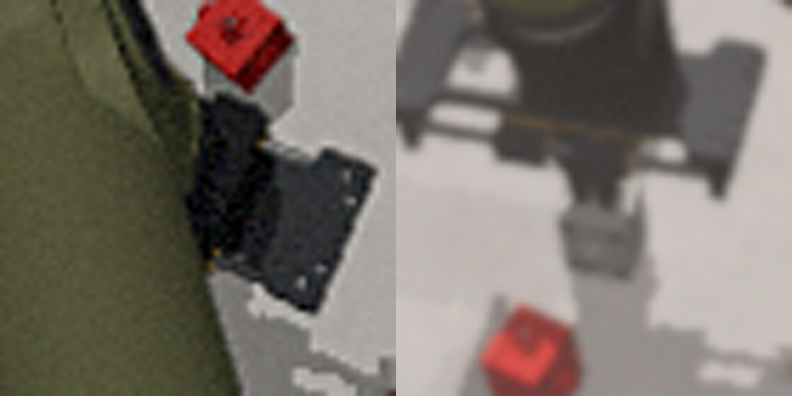

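The view is ambiguous. The width reads almost shut, yet the head looks unmoved. I'll look closer before acting.

Run:
```python
from h import *
im={k:np.array(v) for k,v in eyes.get_image('side').items()}; np.savez('side2.npz',**im)
u0,v0=165,188;p=im['pixels'][v0:v0+50,u0:u0+65]
p=cv2.resize(p,None,fx=12,fy=12,interpolation=cv2.INTER_CUBIC);p=(255*(p/255.)**.6).astype(np.uint8)
cv2.imwrite('pics/g2.png',p);print(get_state()['grip_width'])
for z in(.027,.046,.056,.097):print(z,(proj(im,(.438,.187,z))-[u0,v0])*12)
```

```text
0.07562886702349574
0.027 [374.74450609 416.82822826]
0.046 [366.49096445 378.30567121]
0.056 [362.07261669 357.68348731]
0.097 [343.39838177 270.52341577]
```

View pics/g2.png

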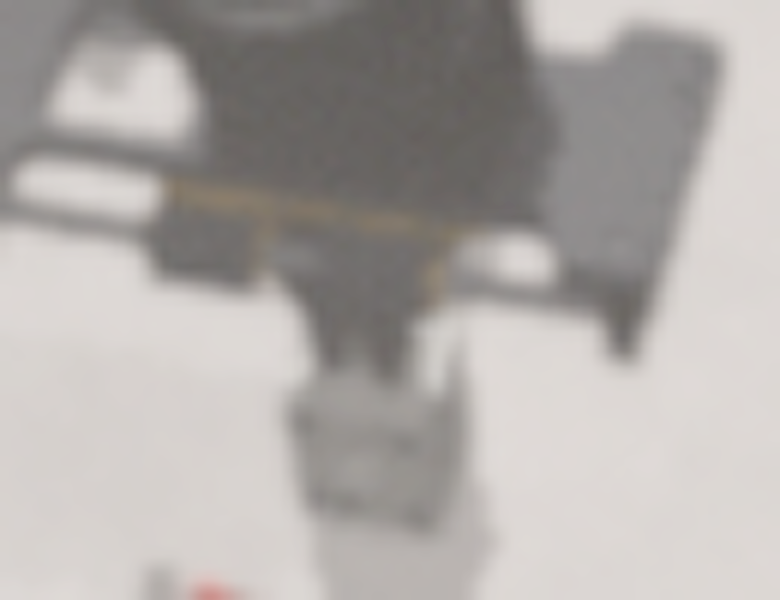

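The fingers look closed on the hose barb, above the head's top: tips near (365,385), width about 6.6 mm. That disagrees with the reported TCP height, so I'll open, lift and look at where the tips really are.

carry_out:
  motion:
    - [[0,0,0],0]
    - [[0,0,0],0]
    - [[0,0,0],0]
    - [[0,0,0],0]
    - [[0,0,0],0]
    - [[0,0,0],0]
    - [[0,0,0],0]
    - [[0,0,0],0]
    - [[0,0,0],0]
    - [[0,0,0],0]
  grip: -1

```text
time: 4.6
position: [0.4382, 0.1868, 0.0268]
tool_rot: [-2.587, -1.783, -0.0]
ft_force: [-0.4, 0.4, -0.0]
grip_width: 0.901
```

carry_out:
  motion:
    - [[0,0,0.04],0]
    - [[0,0,0.08],0]
    - [[0,0,0.12],0]
    - [[0,0,0.16],0]
    - [[0,0,0.16],0]
    - [[0,0,0.16],0]

```text
time: 5.2
position: [0.4388, 0.187, 0.1876]
tool_rot: [-2.587, -1.783, -0.004]
ft_force: [-0.7, 0.1, -0.5]
grip_width: 1.002
```

Run:
```python
from h import *
s=get_state();print(s['position'],s['grip_width'])
out=[]
for n,r in(('side',45),('top',45)):
    im={k:np.array(v) for k,v in eyes.get_image(n).items()};np.savez(n+'3.npz',**im)
    a=proj(im,(.438,.186,.09)).astype(int);print(n,a,[(proj(im,(*s['position'][:2],z))-a+r)*396/2/r for z in(0,.056,s['position'][2])])
    out.append(cv2.resize(im['pixels'][a[1]-r:a[1]+r,a[0]-r:a[0]+r],(396,396),interpolation=cv2.INTER_CUBIC))
cv2.imwrite('pics/g3.png',np.hstack(out))
```

```text
[0.43876651 0.18704557 0.18762155] 1.0020341091476945
side [194 211] [array([211.83586374, 268.31214831]), array([202.99965819, 227.06569265]), array([179.73754528, 118.48065541])]
top [179 204] [array([221.66444023, 215.75071309]), array([207.32731098, 204.75407864]), array([168.02561687, 174.60952487])]
```

View pics/g3.png

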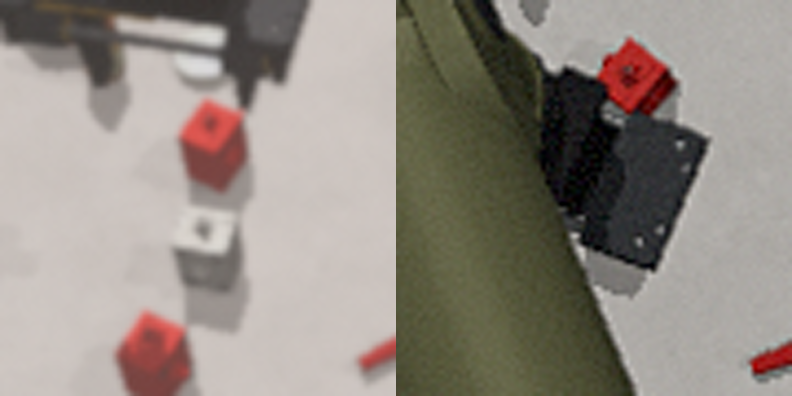

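The tips appear near (105,83) and (245,108) in the left half. That is about 27 mm higher than the reported TCP predicts, which fits the barb pinch. The head is unmoved. I'll go lower, to a reading of z = 0.008, which is safe whether or not the offset is real, and try closing there.

carry_out:
  motion:
    - [[0,0,-0.04],0]
    - [[0,0,-0.08],0]
    - [[0,0,-0.12],0]
    - [[0,0,-0.15],0]
    - [[0,0,-0.165],0]
    - [[0,0,-0.175],0]
    - [[0,0,-0.18],0]
    - [[0,0,-0.18],0]

```text
time: 6.1
position: [0.4378, 0.1865, 0.0062]
tool_rot: [2.587, 1.783, -0.002]
ft_force: [0.3, -0.6, 0.2]
grip_width: 1.004
```

carry_out:
  motion:
    - [[0,0,0],0]
    - [[0,0,0],0]
    - [[0,0,0],0]
    - [[0,0,0],0]
    - [[0,0,0],0]
    - [[0,0,0],0]
    - [[0,0,0],0]
    - [[0,0,0],0]
  grip: 1
  squeeze: 10

```text
time: 6.9
position: [0.4388, 0.1876, 0.0071]
tool_rot: [-2.586, -1.783, -0.003]
ft_force: [0.8, 1.3, 0.8]
grip_width: 0.457
```

The width of 0.457 is 39.8 mm, so the head is between the fingers. The tips really sit about 29 mm above the reported TCP. I'll regrip 12 mm lower for a full pad.

carry_out:
  motion:
    - [[0,0,0],0]
    - [[0,0,0],0]
    - [[0,0,-0.006],0]
    - [[0,0,-0.012],0]
    - [[0,0,-0.012],0]
  grip: -0.3

```text
time: 7.4
position: [0.4371, 0.186, -0.0065]
tool_rot: [-2.587, -1.783, 0.004]
ft_force: [-0.1, -0.4, 0.2]
grip_width: 0.649
```

carry_out:
  motion:
    - [[0,0,0],0]
    - [[0,0,0],0]
    - [[0,0,0],0]
    - [[0,0,0],0]
    - [[0,0,0],0]
    - [[0,0,0],0]
  grip: 1
  squeeze: 40

```text
time: 8.0
position: [0.4387, 0.1874, -0.0049]
tool_rot: [-2.586, -1.783, -0.002]
ft_force: [0.7, 2.9, 0.5]
grip_width: 0.459
```

carry_out:
  motion:
    - [[0,0,0.02],0]
    - [[0,0,0.05],0]
    - [[0,0,0.09],0]
    - [[0,0,0.12],0]
    - [[0,0,0.12],0]
    - [[0,0,0.12],0]

```text
time: 8.6
position: [0.4375, 0.186, 0.114]
tool_rot: [2.587, 1.783, -0.002]
ft_force: [-1.1, -0.1, -4.7]
grip_width: 0.453
```

Run:
```python
from h import *
s=get_state();print(s['position'],s['tool_rot'],s['ft_force'],s['grip_width'])
out=[]
im={k:np.array(v) for k,v in eyes.get_image('side').items()};np.savez('side4.npz',**im)
a=proj(im,(.438,.186,.13)).astype(int);r=33;print(a)
out.append(cv2.resize(im['pixels'][a[1]-r:a[1]+r,a[0]-r:a[0]+r],(396,396),interpolation=cv2.INTER_CUBIC))
im={k:np.array(v) for k,v in eyes.get_image('side').items()}
b=proj(im,(.56,-.06,.05)).astype(int);r=33;print(b)
out.append(cv2.resize(im['pixels'][b[1]-r:b[1]+r,b[0]-r:b[0]+r],(396,396),interpolation=cv2.INTER_CUBIC))
cv2.imwrite('pics/g4.png',np.hstack(out))
```

```text
[0.43751151 0.18601763 0.1140405 ] [ 2.58684071e+00  1.78262160e+00 -2.21173245e-03] [-1.11571568 -0.08977599 -4.7467319 ] 0.4529182968790434
[192 204]
[265 177]
```

View pics/g4.png

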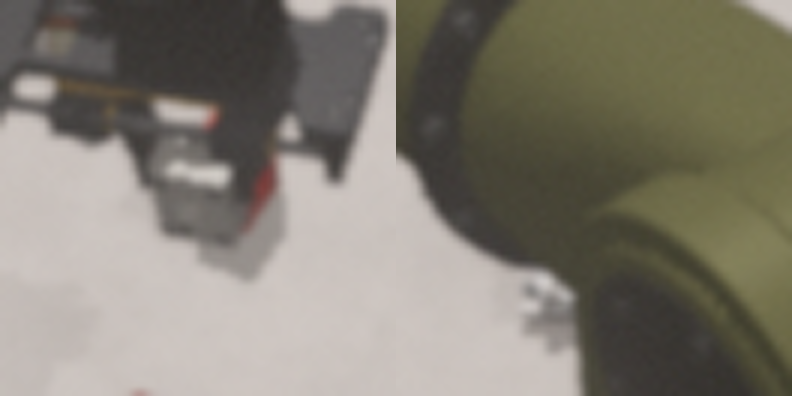

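The steel head is lifted (force −4.7 N, width 0.453). Its base sits about 5 mm above the reported TCP z. I'm carrying it above the saddle, turned to the pump's yaw of about −0.18.

carry_out:
  motion:
    - [[0.013,-0.03,0],0.02]
    - [[0.026,-0.06,0],0.05]
    - [[0.039,-0.09,0],0.07]
    - [[0.052,-0.12,0],0.09]
    - [[0.065,-0.15,0],0.12]
    - [[0.078,-0.18,0],0.14]
    - [[0.091,-0.21,0],0.16]
    - [[0.1,-0.235,0],0.18]
    - [[0.105,-0.244,0],0.185]
    - [[0.105,-0.244,-0.03],0.185]
    - [[0.105,-0.244,-0.05],0.185]
    - [[0.105,-0.244,-0.055],0.185]
    - [[0.105,-0.244,-0.055],0.185]
    - [[0.105,-0.244,-0.055],0.185]

```text
time: 10.1
position: [0.5437, -0.0569, 0.0603]
tool_rot: [2.41, 2.015, 0.001]
ft_force: [0.3, 0.3, -3.4]
grip_width: 0.457
```

Run:
```python
from h import *
s=get_state();print(s['position'],s['tool_rot'],s['ft_force'],s['grip_width'])
out=[]
for n,r in(('side',35),('top',35)):
    im={k:np.array(v) for k,v in eyes.get_image(n).items()};np.savez(n+'5.npz',**im)
    a=proj(im,(.54,-.058,.045)).astype(int);print(n,a)
    out.append(cv2.resize(im['pixels'][a[1]-r:a[1]+r,a[0]-r:a[0]+r],(398,398),interpolation=cv2.INTER_CUBIC))
cv2.imwrite('pics/g5.png',np.hstack(out))
```

```text
[ 0.54366446 -0.05685432  0.06029826] [2.41002582e+00 2.01474857e+00 8.53611750e-04] [ 0.29940002  0.31188983 -3.40276528] 0.45681238163222576
side [266 183]
top [265 173]
```

View pics/g5.png

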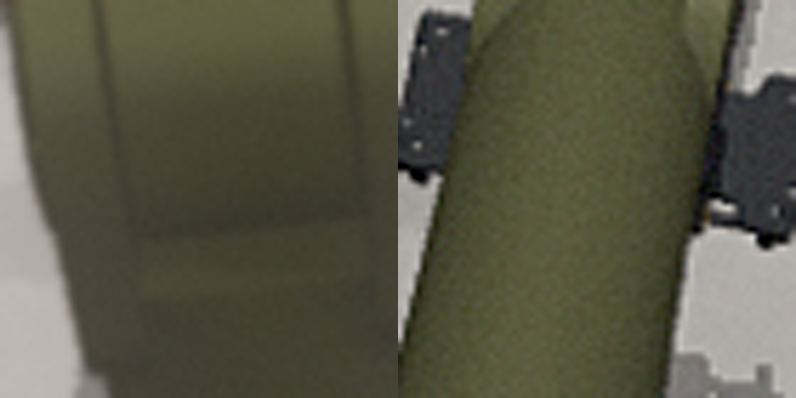

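The arm hides the saddle in both views. I'll refine the saddle's lateral position from the clear initial side picture before lowering.

Run:
```python
from h import *
im=dict(np.load('side0.npz'))['pixels'][145:205,235:300]
cv2.imwrite('pics/s0c.png',cv2.resize(im,None,fx=10,fy=10,interpolation=cv2.INTER_CUBIC))
```

```text
(no output)
```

View pics/s0c.png

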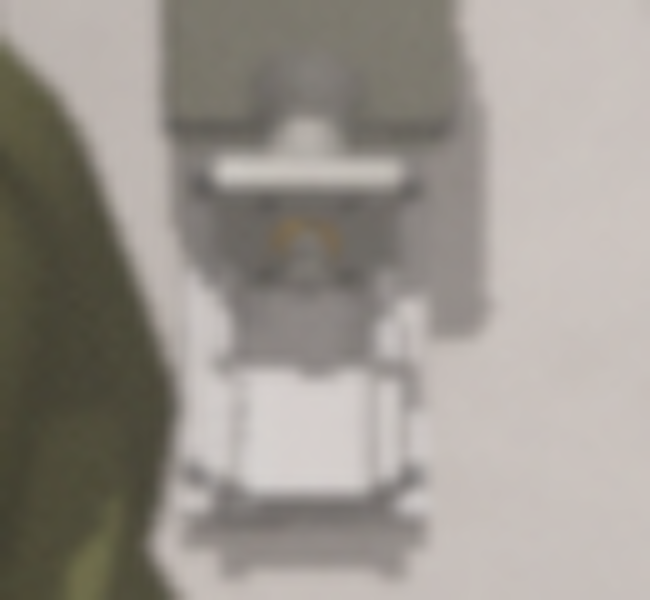

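The side crop shows the floor's edges at x≈238 and 374 near its open end (y≈490), and at about 236 and 370 at y=380. The flange top's near edge runs (213,187)–(404,186), and the piston end is near (308,255).

Run:
```python
from h import *
t=dict(np.load('side0.npz'))
c=lambda x,y,z:onz(t,235+(x+.5)/10-.5,145+(y+.5)/10-.5,z)
O=np.array([.597,-.0672]);u=np.array([.9844,-.1761]);n=np.array([.1761,.9844])
for name,a,b,z in[('end',(238,492),(376,492),.025),('mid',(236,380),(370,380),.025),('flange',(213,187),(404,186),.083),('cheek out end',(185,500),(428,495),.033),('piston',(308,250),(308,250),.055)]:
    A,B=c(*a,z),c(*b,z);d=B-A;m=((A+B)/2)[:2]
    print(name,m,np.linalg.norm(d),'yaw',np.arctan2(d[0],-d[1]),'pump x,y',(m-O)@u,(m-O)@n)
p=get_state()['position'][:2];print('tcp',(p-O)@u,(p-O)@n)
```

```text
end [ 0.51343563 -0.05048755] 0.046046004748173566 yaw -0.17355180802050182 pump x,y -0.08520383087650339 0.001736046526607612
mid [ 0.55987121 -0.05771995] 0.04555709895622956 yaw -0.17389064666812998 pump x,y -0.03821901255196701 0.0027937773926235638
flange [ 0.59617359 -0.06554604] 0.0638436552707821 yaw -0.16770267059253766 pump x,y -0.001104776856021714 0.0014826277445612718
cheek out end [ 0.50558856 -0.04876167] 0.08050620828189387 yaw -0.14817973145259783 pump x,y -0.09323240993448945 0.0020531345057984533
piston [ 0.59161311 -0.06492627] 0.0 yaw 3.141592653589793 pump x,y -0.0057032616802553514 0.0012896243087965418
tcp -0.053787026614167247 0.0007413326040013905
```

Combined lateral estimate is about +1.2 mm and the TCP is at +0.7 mm, so I'm nudging slightly and lowering gently.

carry_out:
  motion:
    - [[0,0.0005,-0.01],0.005]
    - [[0,0.0005,-0.02],0.005]
    - [[0,0.0005,-0.028],0.005]
    - [[0,0.0005,-0.03],0.005]
    - [[0,0.0005,-0.032],0.005]
    - [[0,0.0005,-0.034],0.005]
    - [[0,0.0005,-0.034],0.005]

```text
time: 10.9
position: [0.5435, -0.0566, 0.0259]
tool_rot: [2.406, 2.02, 0.001]
ft_force: [0.1, 0.5, -3.8]
grip_width: 0.458
```

carry_out:
  motion:
    - [[0,0,-0.001],0]
    - [[0,0,-0.002],0]
    - [[0,0,-0.002],0]

```text
time: 11.2
position: [0.5436, -0.0563, 0.0238]
tool_rot: [2.406, 2.021, 0.002]
ft_force: [0.6, 1.6, -3.1]
grip_width: 0.458
```

carry_out:
  motion:
    - [[0,0,-0.001],0]
    - [[0,0,-0.002],0]
    - [[0,0,-0.002],0]

```text
time: 11.5
position: [0.5433, -0.0562, 0.0217]
tool_rot: [-2.405, -2.02, -0.001]
ft_force: [0.7, 2.3, -4.6]
grip_width: 0.46
```

carry_out:
  motion:
    - [[0,0,-0.001],0]
    - [[0,0,-0.0015],0]
    - [[0,0,-0.0015],0]

```text
time: 11.8
position: [0.5434, -0.0562, 0.0203]
tool_rot: [-2.405, -2.02, -0.001]
ft_force: [0.8, 3.2, -2.7]
grip_width: 0.454
```

The cheek is pushing +y, so the saddle's centre lies slightly to +y. I'm relieving that and settling the last bit.

carry_out:
  motion:
    - [[0,0.001,0],0]
    - [[0,0.001,-0.0005],0]
    - [[0,0.001,-0.001],0]
    - [[0,0.001,-0.001],0]

```text
time: 12.2
position: [0.5434, -0.0561, 0.0201]
tool_rot: [2.406, 2.02, 0.0]
ft_force: [-2.6, 1.8, 5.2]
grip_width: 0.456
```

carry_out:
  motion:
    - [[0,0.0005,-0.0005],0]
    - [[0,0.0005,-0.001],0]
    - [[0,0.0005,-0.001],0]

```text
time: 12.5
position: [0.5434, -0.0561, 0.0201]
tool_rot: [2.406, 2.02, 0.0]
ft_force: [-4.4, 2.3, 10.8]
grip_width: 0.451
```

Seated on the floor: z holds at 0.0201 as the force rises. I'm easing the down-press, then checking the lateral force.

carry_out:
  motion:
    - [[0,0.0003,0.001],0]
    - [[0,0.0003,0.0015],0]
    - [[0,0.0003,0.0015],0]
    - [[0,0.0003,0.0015],0]

```text
time: 12.9
position: [0.5434, -0.0561, 0.0201]
tool_rot: [2.406, 2.019, -0.001]
ft_force: [-1.3, -1.2, 4.5]
grip_width: 0.458
```

carry_out:
  motion:
    - [[0.003,-0.0005,0.0005],0]
    - [[0.006,-0.0011,0.0005],0]
    - [[0.009,-0.0016,0.0005],0]
    - [[0.012,-0.0021,0.0005],0]
    - [[0.015,-0.0026,0.0005],0]
    - [[0.017,-0.003,0.0005],0]
    - [[0.017,-0.003,0.0005],0]

```text
time: 13.6
position: [0.5579, -0.0572, 0.0202]
tool_rot: [-2.402, -2.017, 0.005]
ft_force: [-8.0, 2.0, 8.8]
grip_width: 0.461
```

carry_out:
  motion:
    - [[0,0.001,0.0005],0]
    - [[0,0.001,0.0007],0]
    - [[0,0.001,0.0007],0]
    - [[0,0.001,0.0007],0]

```text
time: 14.0
position: [0.5602, -0.0568, 0.0203]
tool_rot: [-2.406, -2.02, 0.0]
ft_force: [0.3, -0.7, -4.9]
grip_width: 0.453
```

That was stick-slip on a cheek, now free with forces near zero. I'm continuing in smaller steps at a slightly lower yaw, keeping a light press down.

carry_out:
  motion:
    - [[0.001,-0.0002,-0.0003],0.005]
    - [[0.002,-0.0003,-0.0005],0.01]
    - [[0.003,-0.0005,-0.0005],0.01]
    - [[0.004,-0.0006,-0.0005],0.01]
    - [[0.005,-0.0008,-0.0005],0.01]
    - [[0.005,-0.0008,-0.0005],0.01]

```text
time: 14.6
position: [0.5654, -0.0578, 0.0205]
tool_rot: [2.396, 2.032, 0.0]
ft_force: [0.4, 0.3, -3.4]
grip_width: 0.458
```

carry_out:
  motion:
    - [[0.001,-0.0002,-0.0003],0]
    - [[0.002,-0.0003,-0.0005],0]
    - [[0.003,-0.0005,-0.0005],0]
    - [[0.004,-0.0006,-0.0005],0]
    - [[0.004,-0.0006,-0.0005],0]

```text
time: 15.1
position: [0.5693, -0.0584, 0.0201]
tool_rot: [-2.396, -2.032, -0.0]
ft_force: [-3.0, 0.6, 0.1]
grip_width: 0.456
```

carry_out:
  motion:
    - [[0.001,-0.0002,0],0]
    - [[0.002,-0.0003,0],0]
    - [[0.003,-0.0005,0],0]
    - [[0.003,-0.0005,0],0]

```text
time: 15.5
position: [0.5707, -0.0586, 0.0202]
tool_rot: [-2.394, -2.03, 0.003]
ft_force: [-6.7, 1.5, 6.7]
grip_width: 0.455
```

Piston contact seems to begin at x≈0.569. The floor press has built up and adds friction, so I'm relieving z to get a clean reading of the spring.

carry_out:
  motion:
    - [[0,0,0.0007],0]
    - [[0,0,0.0012],0]
    - [[0,0,0.0012],0]
    - [[0,0,0.0012],0]

```text
time: 15.9
position: [0.5715, -0.0588, 0.0203]
tool_rot: [-2.395, -2.032, 0.002]
ft_force: [-3.5, 0.8, -6.5]
grip_width: 0.458
```

carry_out:
  motion:
    - [[0.0007,-0.0001,0],0]
    - [[0.0015,-0.0003,0],0]
    - [[0.0015,-0.0003,0],0]
    - [[0.0015,-0.0003,0],0]

```text
time: 16.3
position: [0.5728, -0.059, 0.0206]
tool_rot: [-2.395, -2.031, 0.002]
ft_force: [-4.6, 0.3, -5.8]
grip_width: 0.46
```

carry_out:
  motion:
    - [[0.0005,-0.0001,-0.0003],0]
    - [[0.001,-0.0002,-0.0004],0]
    - [[0.0015,-0.0003,-0.0004],0]
    - [[0.0015,-0.0003,-0.0004],0]
    - [[0.0015,-0.0003,-0.0004],0]

```text
time: 16.8
position: [0.574, -0.0593, 0.0206]
tool_rot: [-2.394, -2.031, 0.002]
ft_force: [-6.5, 1.5, -3.5]
grip_width: 0.461
```

carry_out:
  motion:
    - [[0.0005,-0.0001,0],0]
    - [[0.001,-0.0002,0],0]
    - [[0.0015,-0.0003,0],0]
    - [[0.0015,-0.0003,0],0]
    - [[0.0015,-0.0003,0],0]

```text
time: 17.3
position: [0.5749, -0.0594, 0.0205]
tool_rot: [-2.393, -2.03, 0.004]
ft_force: [-8.7, 0.1, -2.4]
grip_width: 0.459
```

carry_out:
  motion:
    - [[0.0005,-0.0001,-0.0003],0]
    - [[0.001,-0.0002,-0.0006],0]
    - [[0.001,-0.0002,-0.0006],0]
    - [[0.001,-0.0002,-0.0006],0]
    - [[0.001,-0.0002,-0.0006],0]
    - [[0.001,-0.0002,-0.0006],0]
  squeeze: 50

```text
time: 17.9
position: [0.5759, -0.0596, 0.0205]
tool_rot: [-2.393, -2.03, 0.003]
ft_force: [-10.7, 1.1, 0.8]
grip_width: 0.45
```

Run:
```python
from h import *
im={k:np.array(v) for k,v in eyes.get_image('side').items()}; t={k:np.array(v) for k,v in eyes.get_image('top').items()}
F=[];
for i in range(8):
    s=get_state();F.append(np.r_[s['ft_force'],s['position']]);eyes.get_image('top')
print(np.mean(F,0).round(4),np.std(F,0).round(4),s['tool_rot'],s['torque'],s['grip_width'],s['time'])
o=[]
for m in(im,t):
    a=proj(m,(.575,-.06,.05)).astype(int);p=m['pixels'][a[1]-40:a[1]+40,a[0]-40:a[0]+40];o.append(cv2.resize(p,(398,398),interpolation=cv2.INTER_CUBIC))
cv2.imwrite('pics/end.png',np.hstack(o))
```

```text
[-9.6493  1.6239  0.5906  0.5759 -0.0596  0.0205] [0.4935 0.1621 0.1983 0.     0.     0.    ] [-2.39322967 -2.03005098  0.00328755] [ 0.30236952  2.23091099 -0.05229296] 0.45867373281625035 18.35
```

View pics/end.png

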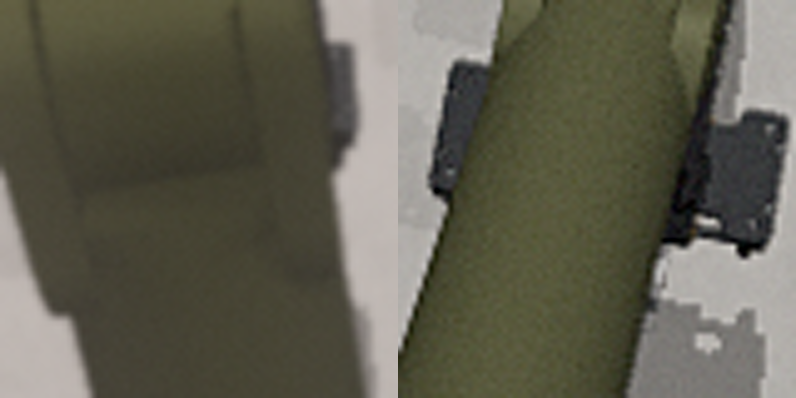

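```bash
python3 -c "
from h import *
s=get_state();print(s['ft_force'],s['position']);ticket.close_job()"
```

```text
[-9.66011709  1.15643318  0.74228733] [ 0.57591707 -0.05964001  0.02048954]
the job is handed in; nothing more can be done
```

The steel pump head is in the saddle, pressed on the piston, and I handed the job in at about 18 s with the arm still holding it at 50 N grip.

**Last checks**
- **Push:** the steady force back along the pump axis was 9.8 N. By tool position the spring had been pushed in about 6.4 mm from first contact, which is about 10 N by the spring rate.
- **Height:** the tool read z = 0.0205 m, against about 0.0201 m when the head first sat on the saddle floor.
- **Square:** the jaws put the head's yaw at −0.163 rad, against −0.15 to −0.19 rad measured for the pump.
- **Not seen:** the arm hid the saddle in both cameras during placing and at the end. The final level, centring and flatness therefore rest on force and position readings, not on a picture.

**What went wrong or disagreed**
- **First grasp:** it closed on the hose barb, because the fingertips really sit about 29 mm above the reported tool point. I opened, went lower and gripped again.
- **Sliding:** the head stuck briefly on a cheek, with about 8 N of force, and came free after a 1 mm sideways correction.
- **Other things on the bench:** I did not knowingly touch any, but I did not check their positions at the end.

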